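# Load a glass disc over the lip of a lapping carrier

## Robot

A 6-joint arm with a two-finger parallel gripper is mounted at the origin on a cart in front of the work surface, level with it; the furniture and walls round the work are solid. World frame = base frame: x ahead of the robot, y to its left, z up, the work surface at z = 0. Lengths are in mm, angles in rad, forces in N, time in s.
With the tool pointing down it reaches from about 150 to 775 mm from the base axis. Payload 6.1 kg.
Tool frame: the origin (TCP) lies midway between the tips of the shut fingers; the grasp point (between the pads) lies manip.tcp_to_grasp behind it (manip.tcp_to_grasp is the distance from the TCP to the grasp point, in mm); z points along the fingers, y is the line along which they close (so a half turn about z gives the same grasp; the last joint's range is limited). The gripper opens to 85 mm and grips with 20 to 120 N. Pads are 22 mm wide; open, the fingers measure 114 mm over their backs; the gripper's body (76 mm by 85 mm) begins 54 mm behind the grasp point. The pads swing forward as they close: fully open they stand 13 mm farther back than shut.
Start: joints at [-1.171, 0.126, -0.04, 1.405, 0, 1.571], TCP at [204.34, -483.584, 231.295] pointing down, gripper open.
Joint ranges: [-2.72, 2.72], [-0.95, 1.95], [-1.27, 1.35], [-1.78, 2.02], [-1.46, 1.47], [-3.14, 3.14]. Speed limits (rad/s): [2.39, 2.39, 3.01, 3.14, 3.14, 3.14].

## Interface

Orientations are given as a rotation vector (axis times angle).
In Python, from plant import manip gives the robot as it stands. The module is installed in compiled form; this text tells all that it offers.
- The arm moves only by the shell command python3 -m creep 'ROWS' [FORCE]. ROWS is JSON, a list of rows, each an object with "travel": the shift along the tool's x, y, z in m, a list of three; "twist": the turn, a rotation vector about the tool's x, y, z in rad, a list of three; "fingers": the opening, from 0 (shut) to 1 (fully open). In form: [{"travel": [tx, ty, tz], "twist": [ax, ay, az], "fingers": fingers}, ...]. A call has exactly 10 rows; each row is the pose to reach, as a shift and turn from the pose commanded when the call began, along the tool's axes at that moment; what a row does not reach only later rows make up. A row lasts 1/12 s, in which the tool goes at most 41.7 mm and 7.16 degrees, less where a joint would pass 70% of its speed; a pose out of reach is approached as far as the arm can. A call with a gripper value outside its range is refused whole. The fingers move at their own pace and stop on an object; FORCE is the grip in N (left out, the last holds). Time passes only in rows, so rows that repeat a pose let the fingers close, or fill a call up. It gives the time, the measured TCP pose, the force, the opening and the grip force at its end, in the units of the state.
- manip.get_obs(): the state, without advancing time (a new reading comes with each control period).
- manip.get_image(name): name is "scene" or "top" or "wrist"; returns a dict with "image" (400x640x3 uint8, red, green, blue), "K" (3x3 intrinsics, pixels), "rvec" (rotation vector, rad) and "tvec" (3), from world to camera coordinates, as OpenCV has them; the wrist camera has in their place "T_tool_cam" (4x4, takes a point from camera to tool coordinates, whose origin is the TCP and whose axes are the flange's). Camera axes: x right, y down, z forward; pixel columns grow to the right and rows downward; lengths in mm; the calibration is good to about 2 mm. A picture is of the moment at which its call begins: read the wrist's pose just before it. There is no depth.
- manip.job_done(): hands the job in; it is judged then, once.
The state is a dict: "time": time; "joint_positions": joint angles; "dq": joint speeds; "tau": joint torques, N m; "tool_pos": TCP position; "orientation": TCP orientation; "wrist_force": force on the tool from outside, world axes, zero at the start; "wrist_torque": the same for the moment, N m; "gripper_width": finger opening in mm; "grip_force": force on a finger pad.
Only numpy, scipy, OpenCV 4.12 (cv2) and the standard library are available. Lean on these libraries where they do the work, as an engineer would, in place of code of your own. Each camera call takes 0.05 s, during which the arm holds its last target. There are 200 camera calls.

## Task

Lay the amber glass disc flat on the open landing of the aluminium carrier and let go of it, then with the closed fingers push it over the brass lip so that it drops flat into the pocket beyond. Keep pushing until it bears firmly on the sprung stop at the pocket's far end, feeling the force and staying gentle (about 15 newtons, never more than 20, held for a second), then back away and leave the disc lying in the pocket. Do not disturb the green sanding pad, the green glass piece or the pale dressing stone lying near.

Things in the scene. Friction and masses are not known exactly. Their poses are not given: they have to be found in the camera images.
- blank_mid (a point): centre of the loose round amber glass disc: 52 mm across, 12 mm thick, edges bevelled 1.5 mm, 55 to 110 g, lying flat (its axis is z; this point is 6 mm above its underside). It starts on the bench to the robot's right of the carrier. Grasp it edge to edge from above.
- carrier: fixed aluminium carrier plate, 206 x 84 mm, loaded along its +x axis (z up, y across), origin in the bench plane below the lip's far edge. Dark side walls, inner faces 57 mm apart, tops 28 mm above the bench, run x = -12 to 80 mm; before them two slanted walls open like a funnel to 75 mm at x = -35 mm.
- stop_pad (a joint): travel in m of the rubber-faced sprung stop at the pocket's end: 0 at rest, grows as the disc presses it, limit 0.004; 10 N per mm. At rest its face stands 54.5 to 74.5 mm beyond the lip's far edge: its set-screw differs every time and is not measured, so find it by feel. Wanted: more than 10 N, never more than 20 N.
- landing (a point): place to lay the disc: point on the landing's surface on the centre line, 52 mm before the lip's far edge, 22 mm above the bench; axes as the carrier's. The landing is open and level from 48 mm behind this point to 42 mm beyond it, 84 mm wide.
- lip (a point): middle of the far edge of the brass lip's crest, 24.5 mm above the bench (2.5 mm above the landing, 4.5 above the pocket's floor). On the landing side the crest is 5.5 mm long, with a 29 degree ramp 4.5 mm long before it. Pushing the disc over takes a few newtons; its rear edge can hang on the fingers by friction till they back off a little. Axes as the carrier's.
- pocket (a point): point on the pocket's floor on the centre line, 28 mm beyond the lip's far edge, 20 mm above the bench. Dropped in, the disc's top is 32 mm above the bench, so fingertips 2 mm above the lip still push its edge. A dark bridge (underside 43, top 51 mm above the bench) crosses 14 to 32 mm beyond this point, a 40 mm high screw block 60 mm beyond.
- pad_green_mid (a point): bystander: black hand pad with green dots, 56 x 92 x 22 mm, centre
- blank_green_mid (a point): bystander: pale green three-cornered glass piece, 75 x 88 x 18 mm, centre
- dress_stick_mid (a point): bystander: pale dressing stone, 25 x 100 x 22 mm, centre
Things that resemble listed ones, but are neither listed nor needed, are in the scene too. Of the things like the part that bears blank_mid, leave any that is turquoise; of the rest the larger one is meant.

How it is judged:
By the outcome, as a careful person would: the job done as asked, in the order asked, and still so for the second after the job is handed in, with the robot touching nothing.
It also fails if it takes over 72 s, if anything falls off the work surface, if the arm or the gripper's body presses on something with over 40 N, if the wrist force passes 120 N, or if a joint passes its speed limit or range.

## Working session

There is one attempt and no reset: what is moved stays moved. The work goes in short steps, Python scripts to look and compute and a shell command to move; the robot and the scene stay as the last step left them, time stands still between calls to the robot, and variables do not carry over. Pictures are saved under pics/ and viewed, at most 10 in all, crops included, and the job is handed in when it is done.

```bash
mkdir -p pics; python3 - <<'E'
from plant import manip
import cv2,json
o=manip.get_obs()
print({k:o[k] for k in o if k not in('dq','tau')}, manip.tcp_to_grasp)
for n in('scene','top','wrist'):
    d=manip.get_image(n); cv2.imwrite(f'pics/{n}0.png',d['image'][...,::-1])
    print(n,{k:d[k] for k in d if k!='image'})
E
```

```text
{'time': 0.0, 'joint_positions': array([-1.17098995e+00,  1.26371534e-01, -4.06247196e-02,  1.40536311e+00,
        3.10313834e-05,  1.57079369e+00]), 'tool_pos': array([ 204.20379126, -483.22466908,  230.52523829]), 'orientation': array([-3.07752208e+00, -6.23538619e-01,  4.39550404e-04]), 'wrist_force': array([ 0.61252238,  0.1661261 , -0.38982602]), 'wrist_torque': array([ 0.01647256,  0.03637616, -0.02507807]), 'grip_force': 0.0, 'gripper_width': 85.42474323680622} 18.700000000000003
scene {'K': array([[392.19073837,   0.        , 326.10884637],
       [  0.        , 392.19073837, 194.05486964],
       [  0.        ,   0.        ,   1.        ]]), 'rvec': array([ 2.30528413, -0.74035461,  0.27954329]), 'tvec': array([-506.38379397,  311.46525074,  718.18682499])}
top {'K': array([[449.60118334,   0.        , 313.26981438],
       [  0.        , 449.60118334, 199.01423426],
       [  0.        ,   0.        ,   1.        ]]), 'rvec': array([ 2.16356031, -2.13880348,  0.27240686]), 'tvec': array([ -31.65906564,  608.24302864, 1202.70817482])}
wrist {'K': array([[309.11701336,   0.        , 316.36259323],
       [  0.        , 309.11701336, 197.28511586],
       [  0.        ,   0.        ,   1.        ]]), 'T_tool_cam': array([[ 6.17388101e-05, -9.56315070e-01, -2.92337961e-01,
         7.33553074e+01],
       [ 9.99999166e-01,  4.36150610e-04, -1.21557475e-03,
         1.72382519e-01],
       [ 1.28997583e-03, -2.92337642e-01,  9.56314299e-01,
        -1.42299588e+02],
       [ 0.00000000e+00,  0.00000000e+00,  0.00000000e+00,
         1.00000000e+00]])}
```

View pics/top0.png

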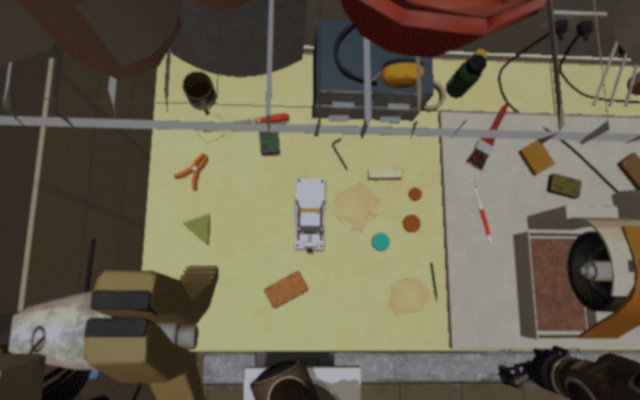

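View pics/scene0.png

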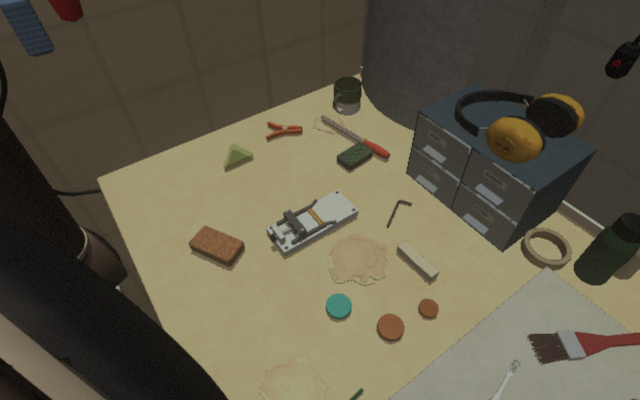

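The top view shows the carrier at about (310,213), its open landing at the upper end and its bridge and stop at the lower end, towards the robot. Disc candidates in the top view are large amber (412,223), small amber (415,194) and turquoise (380,242). The large amber one fits, as it is not turquoise and is the larger of the other two. I'll measure it and confirm with a crop.

```bash
cat > h.py <<'E'
import numpy as np,cv2
from scipy.spatial.transform import Rotation as R
from plant import manip
def cam(n):
    o=manip.get_obs(); d=manip.get_image(n); K=d['K']
    if n=='wrist':
        T=np.eye(4);T[:3,:3]=R.from_rotvec(o['orientation']).as_matrix();T[:3,3]=o['tool_pos']
        T=T@d['T_tool_cam']; Rc,c=T[:3,:3],T[:3,3]
    else:
        Rm=R.from_rotvec(d['rvec']).as_matrix(); Rc=Rm.T; c=-Rm.T@d['tvec']
    return d['image'],K,Rc,c
def ray(K,Rc,c,uv,z):
    v=Rc@np.linalg.solve(K,[uv[0],uv[1],1.]); return c+v*(z-c[2])/v[2]
def proj(K,Rc,c,P):
    p=K@(Rc.T@(np.array(P)-c)); return p[:2]/p[2]
def blobs(im,lo,hi,amin=40):
    m=cv2.inRange(cv2.cvtColor(im,cv2.COLOR_RGB2HSV),lo,hi)
    cs,_=cv2.findContours(m,cv2.RETR_EXTERNAL,cv2.CHAIN_APPROX_NONE)
    return [c for c in cs if cv2.contourArea(c)>amin]
E
python3 - <<'E'
from h import *
tops={}
for n in('top','scene'):
    im,K,Rc,c=cam(n)
    for b in blobs(im,(5,130,60),(16,255,255),60):
        (u,v),r=cv2.minEnclosingCircle(b); M=cv2.moments(b);uv=(M['m10']/M['m00'],M['m01']/M['m00'])
        if 360<u<450 and 170<v<360: print(n,np.round(uv),cv2.contourArea(b),r,ray(K,Rc,c,uv,10).round(1))
    tops[n]=(im,K,Rc,c)
im,K,Rc,c=tops['top']
for uv in[(298,180),(325,180),(298,248),(325,248)]: print(uv,ray(K,Rc,c,uv,22).round(1))
for nm,uv in dict(pad=(270,142),green=(199,227),stick=(385,174)).items(): print(nm,ray(K,Rc,c,uv,10).round())
a=cv2.resize(im[165:260,285:435],None,fx=5,fy=5,interpolation=cv2.INTER_CUBIC)
cv2.imwrite('pics/crop1.png',a[...,::-1])
E
```

```text
top [411. 223.] 192.5 8.335660934448242 [ 551.6 -315.8   10. ]
top [415. 194.] 98.0 5.90118408203125 [ 639.6 -328.9   10. ]
scene [390. 327.] 487.5 13.601571083068848 [ 550.2 -312.8   10. ]
scene [428. 308.] 242.0 9.924817085266113 [ 637.3 -327.    10. ]
(298, 180) [670.9  17.7  22. ]
(325, 180) [672.5 -61.   22. ]
(298, 248) [474.   15.4  22. ]
(325, 248) [474.8 -61.   22. ]
pad [788. 102.  10.]
green [531. 296.  10.]
stick [ 697. -241.   10.]
```

View pics/crop1.png

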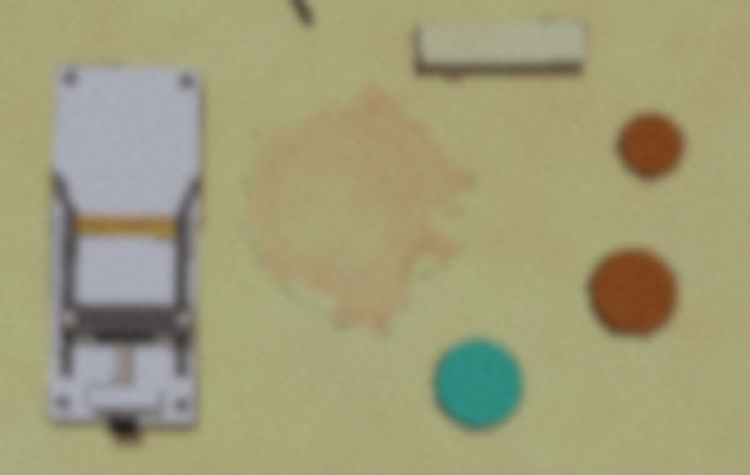

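The crop confirms it. The amber disc at crop (633,292) is larger than the amber one at (650,145), and the third at (478,384) is turquoise. The brass lip is at crop (126,226), so the loading direction is toward the robot.

Next I move above the disc and turn the tool square.

```bash
python3 -m creep '[{"travel":[0.015,0,0.005],"twist":[0,0,0.03],"fingers":1},{"travel":[0.045,-0.002,0.015],"twist":[0,0,0.08],"fingers":1},{"travel":[0.08,-0.004,0.025],"twist":[0,0,0.14],"fingers":1},{"travel":[0.115,-0.006,0.035],"twist":[0,0,0.2],"fingers":1},{"travel":[0.15,-0.008,0.047],"twist":[0,0,0.26],"fingers":1},{"travel":[0.185,-0.01,0.058],"twist":[0,0,0.31],"fingers":1},{"travel":[0.22,-0.012,0.069],"twist":[0,0,0.35],"fingers":1},{"travel":[0.25,-0.013,0.08],"twist":[0,0,0.38],"fingers":1},{"travel":[0.275,-0.014,0.088],"twist":[0,0,0.4],"fingers":1},{"travel":[0.29,-0.015,0.09],"twist":[0,0,0.4],"fingers":1}]'
python3 -c "
from h import *
o=manip.get_obs();print(o['joint_positions'],R.from_rotvec(o['orientation']).as_matrix().round(3))"
```

```text
time: 1.08
tool_pos: [467.2, -355.0, 139.3]
orientation: [-3.14, -0.002, 0.003]
wrist_force: [-0.1, 0.8, -0.1]
gripper_width: 85.3
grip_force: 0.0
[-6.50064037e-01  2.58101466e-01 -7.93957323e-02  1.23573210e+00
  4.57273243e-04  2.49004069e+00] [[ 1.     0.001 -0.002]
 [ 0.001 -1.     0.002]
 [-0.002 -0.002 -1.   ]]
```

```bash
python3 -m creep '[{"travel":[0.01,-0.005,0.004],"twist":[0,0,0],"fingers":1},{"travel":[0.03,-0.015,0.01],"twist":[0,0,0],"fingers":1},{"travel":[0.05,-0.025,0.018],"twist":[0,0,0],"fingers":1},{"travel":[0.07,-0.034,0.025],"twist":[0,0,0],"fingers":1},{"travel":[0.08,-0.039,0.029],"twist":[0,0,0],"fingers":1},{"travel":[0.084,-0.041,0.03],"twist":[0,0,0],"fingers":1},{"travel":[0.084,-0.041,0.03],"twist":[0,0,0],"fingers":1},{"travel":[0.084,-0.041,0.03],"twist":[0,0,0],"fingers":1},{"travel":[0.084,-0.041,0.03],"twist":[0,0,0],"fingers":1},{"travel":[0.084,-0.041,0.03],"twist":[0,0,0],"fingers":1}]'
cat > disc.py <<'E'
from h import *
import sys
z=float(sys.argv[1]); im,K,Rc,c=cam('wrist'); o=manip.get_obs()
cv2.imwrite(sys.argv[2],im[...,::-1])
for b in blobs(im,(5,130,50),(18,255,255),800):
    # silhouette: cast contour points to mid height of the disc
    P=np.array([ray(K,Rc,c,p[0],z)[:2] for p in b],np.float32)
    (x,y),r=cv2.minEnclosingCircle(P); print('px',b[:,0].mean(0).round(),'centre',round(x,1),round(y,1),'r',round(r,1),P.min(0).round(1),P.max(0).round(1))
print(o['tool_pos'].round(1))
E
python3 disc.py 10 pics/w1.png
```

```text
time: 1.92
tool_pos: [549.0, -316.7, 112.0]
orientation: [3.141, -0.002, 0.001]
wrist_force: [-1.1, 0.0, -0.0]
gripper_width: 85.5
grip_force: 0.0
px [314. 193.] centre 550.9 -314.8 r 26.4 [ 524.9 -340.7] [ 576.4 -289.5]
px [332.  79.] centre 638.6 -329.0 r 19.4 [ 619.3 -348.1] [ 657.5 -310.2]
[ 549.  -316.6  111.9]
```

View pics/w1.png

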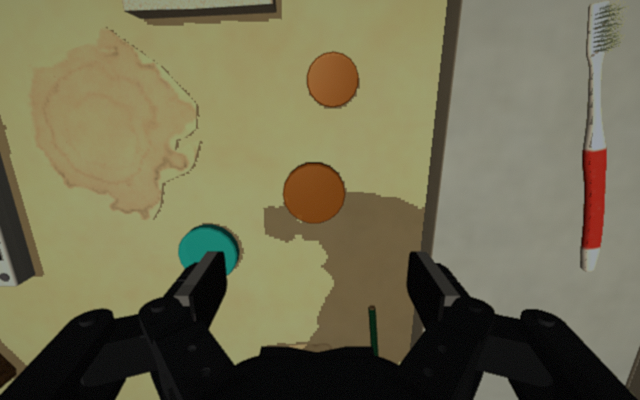

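Wrist view: the amber disc is at (314,193), r 26 mm, which fits. The small amber disc is at (332,79) and the turquoise one at (208,250), both clear of the finger paths. Descend and grip.

```bash
python3 -m creep '[{"travel":[0.002,-0.002,0.01],"twist":[0,0,0],"fingers":1},{"travel":[0.002,-0.002,0.03],"twist":[0,0,0],"fingers":1},{"travel":[0.002,-0.002,0.05],"twist":[0,0,0],"fingers":1},{"travel":[0.002,-0.002,0.07],"twist":[0,0,0],"fingers":1},{"travel":[0.002,-0.002,0.088],"twist":[0,0,0],"fingers":1},{"travel":[0.002,-0.002,0.1],"twist":[0,0,0],"fingers":1},{"travel":[0.002,-0.002,0.107],"twist":[0,0,0],"fingers":1},{"travel":[0.002,-0.002,0.11],"twist":[0,0,0],"fingers":1},{"travel":[0.002,-0.002,0.111],"twist":[0,0,0],"fingers":1},{"travel":[0.002,-0.002,0.111],"twist":[0,0,0],"fingers":1}]' 30
python3 -m creep '[{"travel":[0,0,0],"twist":[0,0,0],"fingers":0.7},{"travel":[0,0,0],"twist":[0,0,0],"fingers":0.6},{"travel":[0,0,0],"twist":[0,0,0],"fingers":0.5},{"travel":[0,0,0],"twist":[0,0,0],"fingers":0.4},{"travel":[0,0,0],"twist":[0,0,0],"fingers":0.4},{"travel":[0,0,0],"twist":[0,0,0],"fingers":0.4},{"travel":[0,0,0],"twist":[0,0,0],"fingers":0.4},{"travel":[0,0,0],"twist":[0,0,0],"fingers":0.4},{"travel":[0,0,0],"twist":[0,0,0],"fingers":0.4},{"travel":[0,0,0],"twist":[0,0,0],"fingers":0.4}]' 30
```

```text
time: 2.8
tool_pos: [552.1, -314.2, 0.9]
orientation: [3.141, -0.0, 0.001]
wrist_force: [-0.4, -0.1, 1.7]
gripper_width: 85.3
grip_force: 0.0
time: 3.63
tool_pos: [552.2, -314.2, 1.5]
orientation: [3.141, -0.0, 0.002]
wrist_force: [-1.2, 0.8, 5.6]
gripper_width: 49.8
grip_force: 30.8
```

```bash
python3 -m creep '[{"travel":[0,0,-0.002],"twist":[0,0,0],"fingers":0.4},{"travel":[0,0,-0.005],"twist":[0,0,0],"fingers":0.4},{"travel":[0,0,-0.009],"twist":[0,0,0],"fingers":0.4},{"travel":[0,0,-0.013],"twist":[0,0,0],"fingers":0.4},{"travel":[0,0,-0.017],"twist":[0,0,0],"fingers":0.4},{"travel":[0,0,-0.019],"twist":[0,0,0],"fingers":0.4},{"travel":[0,0,-0.02],"twist":[0,0,0],"fingers":0.4},{"travel":[0,0,-0.02],"twist":[0,0,0],"fingers":0.4},{"travel":[0,0,-0.02],"twist":[0,0,0],"fingers":0.4},{"travel":[0,0,-0.02],"twist":[0,0,0],"fingers":0.4}]'
python3 disc.py 30 pics/w2.png
```

```text
time: 4.47
tool_pos: [551.5, -313.8, 20.1]
orientation: [-3.141, 0.0, 0.001]
wrist_force: [-0.5, 0.1, -1.2]
gripper_width: 49.9
grip_force: 31.2
px [320. 255.] centre 552.3 -314.4 r 27.1 [ 525.6 -339.1] [ 578.9 -289.3]
px [348.  70.] centre 636.8 -326.9 r 16.7 [ 620.1 -343.4] [ 653.4 -310.5]
[ 551.5 -313.8   20. ]
```

View pics/w2.png

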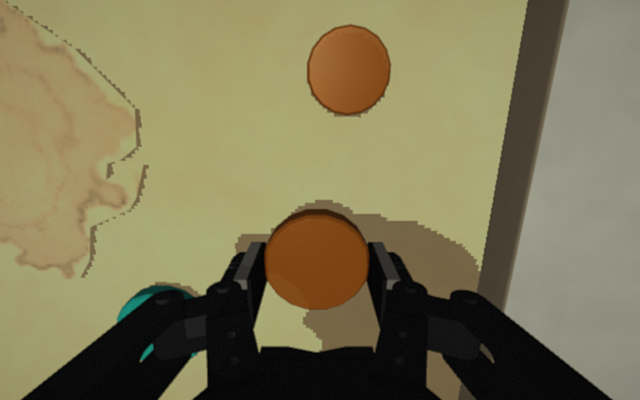

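The wrist view shows the disc held squarely between the pads at (317,258). Next I get the carrier pose from the first two pictures.

```bash
python3 - <<'E'
from h import *
for n,roi in(('top',(285,165,50,100)),('scene',(260,185,110,75))):
    _,K,Rc,c=cam(n); im=cv2.imread(f'pics/{n}0.png')[...,::-1].copy()
    m=np.zeros_like(im); x,y,w,h=roi; m[y:y+h,x:x+w]=im[y:y+h,x:x+w]
    for b in blobs(m,(10,110,80),(25,255,255),8):
        M=cv2.moments(b);uv=(M['m10']/M['m00'],M['m01']/M['m00']); print(n,'brass',np.round(uv,1),cv2.contourArea(b),ray(K,Rc,c,uv,24.5).round(1))
    bs=blobs(m,(95,0,100),(140,70,255),60)
    if bs:
        P=np.vstack([b[:,0] for b in bs]); Q=np.array([ray(K,Rc,c,p,22)[:2] for p in P],np.float32)
        print(n,cv2.minAreaRect(Q),Q.min(0),Q.max(0))
E
```

```text
top brass [310.7 209.7] 23.0 [583.7 -19.7  24.5]
top ((574.4818725585938, -17.08675765991211), (81.05543518066406, 201.31674194335938), 89.67938995361328) [474.0038  -58.04655] [675.02716   23.972855]
scene brass [314.8 215.8] 61.5 [581.2 -11.6  24.5]
```

```bash
python3 -m creep '[{"travel":[0,0,-0.02],"twist":[0,0,-0.05],"fingers":0.4},{"travel":[0.005,-0.02,-0.045],"twist":[0,0,-0.15],"fingers":0.4},{"travel":[0.015,-0.055,-0.07],"twist":[0,0,-0.27],"fingers":0.4},{"travel":[0.025,-0.09,-0.085],"twist":[0,0,-0.39],"fingers":0.4},{"travel":[0.035,-0.13,-0.09],"twist":[0,0,-0.51],"fingers":0.4},{"travel":[0.045,-0.17,-0.09],"twist":[0,0,-0.63],"fingers":0.4},{"travel":[0.055,-0.21,-0.09],"twist":[0,0,-0.75],"fingers":0.4},{"travel":[0.065,-0.25,-0.09],"twist":[0,0,-0.87],"fingers":0.4},{"travel":[0.074,-0.28,-0.09],"twist":[0,0,-0.99],"fingers":0.4},{"travel":[0.0785,-0.296,-0.09],"twist":[0,0,-1.1],"fingers":0.4}]'
python3 -m creep '[{"travel":[0,0,0],"twist":[0,0,-0.12],"fingers":0.4},{"travel":[0,0,0],"twist":[0,0,-0.24],"fingers":0.4},{"travel":[0,0,0],"twist":[0,0,-0.36],"fingers":0.4},{"travel":[0,0,0],"twist":[0,0,-0.48],"fingers":0.4},{"travel":[0,0,0],"twist":[0,0,-0.6],"fingers":0.4},{"travel":[0,0,0],"twist":[0,0,-0.72],"fingers":0.4},{"travel":[0,0,0],"twist":[0,0,-0.84],"fingers":0.4},{"travel":[0,0,0],"twist":[0,0,-0.96],"fingers":0.4},{"travel":[0,0,0],"twist":[0,0,-1.08],"fingers":0.4},{"travel":[0,0,0],"twist":[0,0,-1.2],"fingers":0.4}]'
python3 -m creep '[{"travel":[0,0,0],"twist":[0,0,-0.12],"fingers":0.4},{"travel":[0,0,0],"twist":[0,0,-0.24],"fingers":0.4},{"travel":[0,0,0],"twist":[0,0,-0.36],"fingers":0.4},{"travel":[0,0,0],"twist":[0,0,-0.48],"fingers":0.4},{"travel":[0,0,0],"twist":[0,0,-0.6],"fingers":0.4},{"travel":[0,0,0],"twist":[0,0,-0.72],"fingers":0.4},{"travel":[0,0,0],"twist":[0,0,-0.8],"fingers":0.4},{"travel":[0,0,0],"twist":[0,0,-0.84],"fingers":0.4},{"travel":[0,0,0],"twist":[0,0,-0.84],"fingers":0.4},{"travel":[0,0,0],"twist":[0,0,-0.84],"fingers":0.4}]'
python3 - <<'E'
from h import *
im,K,Rc,c=cam('wrist'); o=manip.get_obs(); cv2.imwrite('pics/w3.png',im[...,::-1])
np.savez('w3.npz',im=im,K=K,Rc=Rc,c=c)
print(o['joint_positions'].round(3),R.from_rotvec(o['orientation']).as_matrix().round(4),o['tool_pos'])
E
```

```text
time: 5.45
tool_pos: [630.8, -14.1, 110.2]
orientation: [-2.67, -1.654, -0.001]
wrist_force: [0.9, -0.1, -0.8]
gripper_width: 49.7
grip_force: 31.4
time: 6.28
tool_pos: [630.1, -17.9, 110.1]
orientation: [-1.275, -2.871, 0.0]
wrist_force: [0.4, -0.5, -0.1]
gripper_width: 49.4
grip_force: 31.4
time: 7.12
tool_pos: [630.2, -17.9, 110.2]
orientation: [-0.005, -3.141, -0.0]
wrist_force: [0.1, -0.4, -0.6]
gripper_width: 49.7
grip_force: 31.4
[-0.028  0.348 -0.023  1.2   -0.    -0.025] [[-1.0e+00  3.1e-03 -2.0e-04]
 [ 3.1e-03  1.0e+00 -0.0e+00]
 [ 2.0e-04 -0.0e+00 -1.0e+00]] [630.15956848 -17.93273588 110.1880588 ]
```

View pics/w3.png

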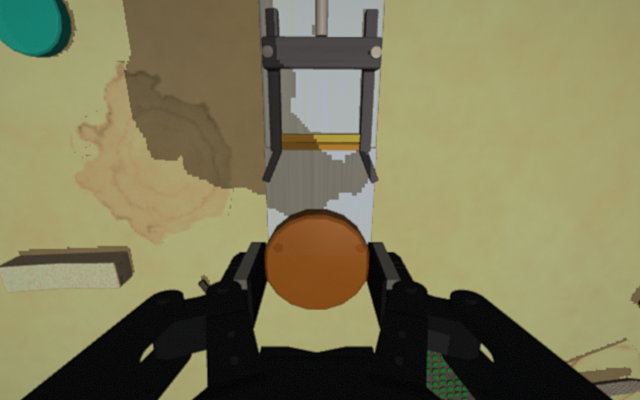

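The view shows the brass lip at rows 134–150, cols 282–360, the walls at cols 270–282 and 360–373, and the plate edges at cols 262–380. I measure the lip, walls and yaw from this.

```bash
python3 - <<'E'
from h import *
d=np.load('w3.npz'); im,K,Rc,c=d['im'],d['K'],d['Rc'],d['c']
hsv=cv2.cvtColor(im,cv2.COLOR_RGB2HSV)
m=np.zeros_like(im); m[125:160,272:372]=im[125:160,272:372]
for b in blobs(m,(10,120,50),(30,255,255),30):
    x,y,w,h=cv2.boundingRect(b); print('brass',x,y,w,h)
    for uv in((x,y),(x+w,y)): print('far edge',ray(K,Rc,c,uv,24.5).round(1))
    for uv in((x,y+h),(x+w,y+h)): print('near edge',ray(K,Rc,c,uv,22).round(1))
# dark wall runs per row, along z=28 plane
W=[]
for v in range(74,132,6):
    g=im[v].max(1).astype(int)<95; 
    L=[u for u in range(262,300) if g[u]]; Rr=[u for u in range(345,384) if g[u]]
    # outer, inner of each, at top height
    r=[ray(K,Rc,c,(u,v),28) for u in (L[0],L[-1]+1,Rr[0],Rr[-1]+1)]
    print(v,L[0],L[-1],Rr[0],Rr[-1],r[0][0].round(1),[p[1].round(1) for p in r])
print(hsv[100,262:290:2].tolist(),im[142,300].tolist())
for v in (75,100,120,200):
    # plate edges by saturation
    s=hsv[v,:,1]; u=[u for u in range(245,400) if s[u]<50]; print('plate',v,u[0],u[-1],[ray(K,Rc,c,(q,v),22)[:2].round(1) for q in(u[0],u[-1]+1)])
E
```

```text
brass 281 134 80 16
far edge [576.  -43.8  24.5]
far edge [576.2  14.3  24.5]
near edge [588.  -44.5  22. ]
near edge [588.2  15.1  22. ]
74 267 280 362 373 535.7 [np.float64(-51.4), np.float64(-41.9), np.float64(12.9), np.float64(21.0)]
80 268 280 361 373 539.5 [np.float64(-50.9), np.float64(-42.1), np.float64(12.4), np.float64(21.2)]
86 268 280 361 372 543.4 [np.float64(-51.1), np.float64(-42.2), np.float64(12.5), np.float64(20.7)]
92 268 280 361 372 547.3 [np.float64(-51.3), np.float64(-42.4), np.float64(12.7), np.float64(20.9)]
98 268 280 361 372 551.2 [np.float64(-51.5), np.float64(-42.5), np.float64(12.8), np.float64(21.1)]
104 269 281 360 372 555.2 [np.float64(-51.0), np.float64(-41.9), np.float64(12.3), np.float64(21.3)]
110 269 281 360 371 559.2 [np.float64(-51.2), np.float64(-42.1), np.float64(12.4), np.float64(20.8)]
116 269 281 360 371 563.2 [np.float64(-51.4), np.float64(-42.2), np.float64(12.6), np.float64(21.0)]
122 269 281 360 370 567.3 [np.float64(-51.6), np.float64(-42.4), np.float64(12.7), np.float64(20.5)]
128 269 281 359 370 571.5 [np.float64(-51.8), np.float64(-42.5), np.float64(12.2), np.float64(20.7)]
[[19, 92, 114], [25, 28, 109], [24, 33, 124], [25, 32, 89], [0, 13, 40], [8, 23, 45], [8, 23, 45], [0, 11, 45], [0, 11, 45], [17, 32, 55], [22, 31, 122], [24, 31, 125], [24, 31, 124], [24, 31, 122]] [83, 60, 22]
plate 75 262 379 [array([535.8, -55.8]), array([536.1,  26.3])]
plate 100 263 378 [array([552.4, -56. ]), array([552.7,  26.5])]
plate 120 264 376 [array([566.2, -56. ]), array([566.5,  25.8])]
plate 200 267 372 [array([627. , -56.8]), array([627.2,  26. ])]
```

Lip far edge ≈ (576.5, -15), carrier yaw 180°, so the landing ≈ (628.5, -15). Lower the disc there.

```bash
python3 -m creep '[{"travel":[0,0.0025,0.01],"twist":[0,0,0],"fingers":0.4},{"travel":[0,0.0025,0.025],"twist":[0,0,0],"fingers":0.4},{"travel":[0,0.0025,0.04],"twist":[0,0,0],"fingers":0.4},{"travel":[0,0.0025,0.055],"twist":[0,0,0],"fingers":0.4},{"travel":[0,0.0025,0.068],"twist":[0,0,0],"fingers":0.4},{"travel":[0,0.0025,0.076],"twist":[0,0,0],"fingers":0.4},{"travel":[0,0.0025,0.081],"twist":[0,0,0],"fingers":0.4},{"travel":[0,0.0025,0.083],"twist":[0,0,0],"fingers":0.4},{"travel":[0,0.0025,0.084],"twist":[0,0,0],"fingers":0.4},{"travel":[0,0.0025,0.084],"twist":[0,0,0],"fingers":0.4}]'
python3 -m creep '[{"travel":[0,0,0.0002],"twist":[0,0,0],"fingers":0.4},{"travel":[0,0,0.0005],"twist":[0,0,0],"fingers":0.4},{"travel":[0,0,0.0008],"twist":[0,0,0],"fingers":0.4},{"travel":[0,0,0.0011],"twist":[0,0,0],"fingers":0.4},{"travel":[0,0,0.0014],"twist":[0,0,0],"fingers":0.4},{"travel":[0,0,0.0017],"twist":[0,0,0],"fingers":0.4},{"travel":[0,0,0.002],"twist":[0,0,0],"fingers":0.4},{"travel":[0,0,0.002],"twist":[0,0,0],"fingers":0.4},{"travel":[0,0,0.002],"twist":[0,0,0],"fingers":0.4},{"travel":[0,0,0.002],"twist":[0,0,0],"fingers":0.4}]'
```

```text
time: 8.0
tool_pos: [630.6, -15.4, 26.7]
orientation: [0.003, 3.141, -0.0]
wrist_force: [-0.0, -0.5, 0.2]
gripper_width: 49.5
grip_force: 31.4
time: 8.83
tool_pos: [630.2, -15.4, 24.3]
orientation: [-0.003, -3.142, 0.0]
wrist_force: [-0.4, 0.1, -0.5]
gripper_width: 49.8
grip_force: 31.4
```

```bash
python3 -m creep '[{"travel":[0,0,0.0002],"twist":[0,0,0],"fingers":0.4},{"travel":[0,0,0.0004],"twist":[0,0,0],"fingers":0.4},{"travel":[0,0,0.0006],"twist":[0,0,0],"fingers":0.4},{"travel":[0,0,0.0008],"twist":[0,0,0],"fingers":0.4},{"travel":[0,0,0.001],"twist":[0,0,0],"fingers":0.4},{"travel":[0,0,0.0011],"twist":[0,0,0],"fingers":0.4},{"travel":[0,0,0.0012],"twist":[0,0,0],"fingers":0.4},{"travel":[0,0,0.0013],"twist":[0,0,0],"fingers":0.4},{"travel":[0,0,0.0013],"twist":[0,0,0],"fingers":0.4},{"travel":[0,0,0.0013],"twist":[0,0,0],"fingers":0.4}]'
```

```text
time: 9.67
tool_pos: [630.3, -15.4, 23.6]
orientation: [0.003, 3.141, 0.0]
wrist_force: [-2.7, -1.3, 5.3]
gripper_width: 49.9
grip_force: 32.0
```

Contact (5 N). Release and rise.

```bash
python3 -m creep '[{"travel":[0,0,0],"twist":[0,0,0],"fingers":0.62},{"travel":[0,0,0],"twist":[0,0,0],"fingers":0.7},{"travel":[0,0,0],"twist":[0,0,0],"fingers":0.8},{"travel":[0,0,0],"twist":[0,0,0],"fingers":0.85},{"travel":[0,0,0],"twist":[0,0,0],"fingers":0.85},{"travel":[0,0,-0.003],"twist":[0,0,0],"fingers":0.85},{"travel":[0,0,-0.01],"twist":[0,0,0],"fingers":0.85},{"travel":[0,0,-0.025],"twist":[0,0,0],"fingers":0.85},{"travel":[0,0,-0.045],"twist":[0,0,0],"fingers":0.85},{"travel":[0,0,-0.06],"twist":[0,0,0],"fingers":0.85}]'
python3 disc.py 33 pics/w4.png
```

```text
time: 10.5
tool_pos: [630.5, -15.4, 84.9]
orientation: [0.003, 3.141, 0.0]
wrist_force: [0.8, -0.3, 0.0]
gripper_width: 72.4
grip_force: 0.0
px [316. 215.] centre 628.1 -15.8 r 25.9 [602.5 -40.9] [653.2   8.8]
[632.1 -15.5  88.2]
```

View pics/w4.png

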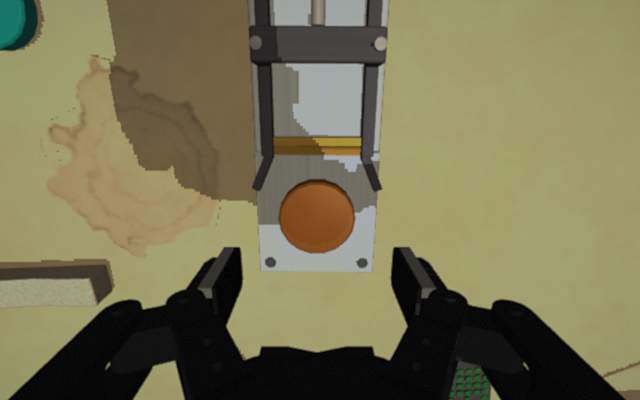

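The disc lies flat on the landing, centred at (628,-16), with the lip ahead at row 145. Now I close the fingers and go behind it.

```bash
python3 -m creep '[{"travel":[-0.01,0,0],"twist":[0,0,0],"fingers":0.6},{"travel":[-0.02,0,0],"twist":[0,0,0],"fingers":0.3},{"travel":[-0.03,0,0],"twist":[0,0,0],"fingers":0},{"travel":[-0.04,0,0],"twist":[0,0,0],"fingers":0},{"travel":[-0.048,0,0],"twist":[0,0,0],"fingers":0},{"travel":[-0.052,0,0],"twist":[0,0,0],"fingers":0},{"travel":[-0.052,0,0],"twist":[0,0,0],"fingers":0},{"travel":[-0.052,0,0],"twist":[0,0,0],"fingers":0},{"travel":[-0.052,0,0],"twist":[0,0,0],"fingers":0},{"travel":[-0.052,0,0],"twist":[0,0,0],"fingers":0}]'
python3 -m creep '[{"travel":[0,0,0.007],"twist":[0,0,0],"fingers":0},{"travel":[0,0,0.016],"twist":[0,0,0],"fingers":0},{"travel":[0,0,0.025],"twist":[0,0,0],"fingers":0},{"travel":[0,0,0.034],"twist":[0,0,0],"fingers":0},{"travel":[0,0,0.042],"twist":[0,0,0],"fingers":0},{"travel":[0,0,0.048],"twist":[0,0,0],"fingers":0},{"travel":[0,0,0.052],"twist":[0,0,0],"fingers":0},{"travel":[0,0,0.054],"twist":[0,0,0],"fingers":0},{"travel":[0,0,0.055],"twist":[0,0,0],"fingers":0},{"travel":[0,0,0.055],"twist":[0,0,0],"fingers":0}]'
```

```text
time: 11.38
tool_pos: [681.8, -15.5, 83.1]
orientation: [-0.003, -3.141, -0.0]
wrist_force: [-0.2, 0.6, -0.2]
gripper_width: -0.3
grip_force: 0.0
time: 12.22
tool_pos: [682.3, -15.5, 28.0]
orientation: [0.003, 3.141, -0.0]
wrist_force: [0.1, 0.4, -0.4]
gripper_width: -0.3
grip_force: 0.0
```

```bash
python3 -m creep '[{"travel":[0.002,0,0.001],"twist":[0,0,0],"fingers":0},{"travel":[0.006,0,0.0012],"twist":[0,0,0],"fingers":0},{"travel":[0.01,0,0.0012],"twist":[0,0,0],"fingers":0},{"travel":[0.014,0,0.0012],"twist":[0,0,0],"fingers":0},{"travel":[0.017,0,0.0012],"twist":[0,0,0],"fingers":0},{"travel":[0.02,0,0.0012],"twist":[0,0,0],"fingers":0},{"travel":[0.023,0,0.0012],"twist":[0,0,0],"fingers":0},{"travel":[0.026,0,0.0012],"twist":[0,0,0],"fingers":0},{"travel":[0.028,0,0.0012],"twist":[0,0,0],"fingers":0},{"travel":[0.03,0,0.0012],"twist":[0,0,0],"fingers":0}]'
python3 disc.py 33 pics/w5.png
```

```text
time: 13.05
tool_pos: [652.1, -15.5, 26.9]
orientation: [0.003, 3.141, 0.0]
wrist_force: [0.7, -0.0, 0.6]
gripper_width: -0.2
grip_force: 0.2
px [318. 185.] centre 613.8 -15.3 r 25.8 [588.2 -40.2] [639.1  10.1]
px [305. 117.] centre 580.7 -15.5 r 27.3 [576.1 -42.5] [587.   11.5]
[651.8 -15.5  26.9]
```

The disc follows straight: centre (614,-15), lip far edge 576. Push on over the lip.

```bash
python3 -m creep '[{"travel":[0.0025,0,0],"twist":[0,0,0],"fingers":0},{"travel":[0.005,0,0],"twist":[0,0,0],"fingers":0},{"travel":[0.0075,0,0],"twist":[0,0,0],"fingers":0},{"travel":[0.01,0,0],"twist":[0,0,0],"fingers":0},{"travel":[0.0125,0,0],"twist":[0,0,0],"fingers":0},{"travel":[0.015,0,0],"twist":[0,0,0],"fingers":0},{"travel":[0.0175,0,0],"twist":[0,0,0],"fingers":0},{"travel":[0.02,0,0],"twist":[0,0,0],"fingers":0},{"travel":[0.0225,0,0],"twist":[0,0,0],"fingers":0},{"travel":[0.024,0,0],"twist":[0,0,0],"fingers":0}]'
python3 -m creep '[{"travel":[0.0025,0,0],"twist":[0,0,0],"fingers":0},{"travel":[0.005,0,0],"twist":[0,0,0],"fingers":0},{"travel":[0.0075,0,0],"twist":[0,0,0],"fingers":0},{"travel":[0.01,0,0],"twist":[0,0,0],"fingers":0},{"travel":[0.0125,0,0],"twist":[0,0,0],"fingers":0},{"travel":[0.015,0,0],"twist":[0,0,0],"fingers":0},{"travel":[0.0175,0,0],"twist":[0,0,0],"fingers":0},{"travel":[0.02,0,0],"twist":[0,0,0],"fingers":0},{"travel":[0.022,0,0],"twist":[0,0,0],"fingers":0},{"travel":[0.024,0,0],"twist":[0,0,0],"fingers":0}]'
python3 disc.py 35 pics/w6.png
```

```text
time: 13.93
tool_pos: [627.8, -15.4, 26.8]
orientation: [-0.003, -3.141, -0.0]
wrist_force: [0.9, -0.5, 0.6]
gripper_width: -0.2
grip_force: 0.2
time: 14.77
tool_pos: [603.8, -15.4, 26.7]
orientation: [-0.003, -3.141, -0.0]
wrist_force: [0.3, -0.8, -1.0]
gripper_width: 0.1
grip_force: 0.1
px [319. 190.] centre 568.5 -15.4 r 29.4 [539.7 -42.1] [591.9  12.5]
[603.5 -15.4  26.7]
```

```bash
python3 -m creep '[{"travel":[0.0012,0,0],"twist":[0,0,0],"fingers":0},{"travel":[0.0024,0,0],"twist":[0,0,0],"fingers":0},{"travel":[0.0036,0,0],"twist":[0,0,0],"fingers":0},{"travel":[0.0048,0,0],"twist":[0,0,0],"fingers":0},{"travel":[0.006,0,0],"twist":[0,0,0],"fingers":0},{"travel":[0.0072,0,0],"twist":[0,0,0],"fingers":0},{"travel":[0.0084,0,0],"twist":[0,0,0],"fingers":0},{"travel":[0.0096,0,0],"twist":[0,0,0],"fingers":0},{"travel":[0.0108,0,0],"twist":[0,0,0],"fingers":0},{"travel":[0.012,0,0],"twist":[0,0,0],"fingers":0}]'
python3 -m creep '[{"travel":[0.0003,0,0],"twist":[0,0,0],"fingers":0},{"travel":[0.0006,0,0],"twist":[0,0,0],"fingers":0},{"travel":[0.0009,0,0],"twist":[0,0,0],"fingers":0},{"travel":[0.0012,0,0],"twist":[0,0,0],"fingers":0},{"travel":[0.0015,0,0],"twist":[0,0,0],"fingers":0},{"travel":[0.0018,0,0],"twist":[0,0,0],"fingers":0},{"travel":[0.002,0,0],"twist":[0,0,0],"fingers":0},{"travel":[0.0022,0,0],"twist":[0,0,0],"fingers":0},{"travel":[0.0025,0,0],"twist":[0,0,0],"fingers":0},{"travel":[0.0025,0,0],"twist":[0,0,0],"fingers":0}]'
python3 disc.py 34 pics/w7.png
```

```text
time: 15.65
tool_pos: [592.1, -15.4, 26.8]
orientation: [0.003, 3.142, -0.0]
wrist_force: [1.3, 0.0, 0.8]
gripper_width: 0.0
grip_force: 0.1
time: 16.48
tool_pos: [589.6, -15.3, 26.8]
orientation: [-0.003, -3.142, 0.0]
wrist_force: [-0.1, -0.6, -0.5]
gripper_width: -0.1
grip_force: 0.1
px [316. 224.] centre 560.9 -15.2 r 33.3 [535.9 -42.3] [581.9  12.4]
[589.7 -15.3  26.8]
```

```bash
python3 -m creep '[{"travel":[0.0003,0,0],"twist":[0,0,0],"fingers":0},{"travel":[0.0006,0,0],"twist":[0,0,0],"fingers":0},{"travel":[0.0009,0,0],"twist":[0,0,0],"fingers":0},{"travel":[0.0012,0,0],"twist":[0,0,0],"fingers":0},{"travel":[0.0015,0,0],"twist":[0,0,0],"fingers":0},{"travel":[0.0018,0,0],"twist":[0,0,0],"fingers":0},{"travel":[0.0021,0,0],"twist":[0,0,0],"fingers":0},{"travel":[0.0023,0,0],"twist":[0,0,0],"fingers":0},{"travel":[0.0025,0,0],"twist":[0,0,0],"fingers":0},{"travel":[0.0025,0,0],"twist":[0,0,0],"fingers":0}]'
python3 -m creep '[{"travel":[-0.001,0,0],"twist":[0,0,0],"fingers":0},{"travel":[-0.003,0,0],"twist":[0,0,0],"fingers":0},{"travel":[-0.005,0,0],"twist":[0,0,0],"fingers":0},{"travel":[-0.008,0,0],"twist":[0,0,0],"fingers":0},{"travel":[-0.012,0,0],"twist":[0,0,0],"fingers":0},{"travel":[-0.016,0,0],"twist":[0,0,0],"fingers":0},{"travel":[-0.02,0,0],"twist":[0,0,0],"fingers":0},{"travel":[-0.02,0,0],"twist":[0,0,0],"fingers":0},{"travel":[-0.02,0,0],"twist":[0,0,0],"fingers":0},{"travel":[-0.02,0,0],"twist":[0,0,0],"fingers":0}]'
python3 disc.py 31 pics/w8.png
python3 -c "
import cv2;a=cv2.imread('pics/w8.png');cv2.imwrite('pics/w8c.png',cv2.resize(a[0:300,200:440],None,fx=2,fy=2,interpolation=cv2.INTER_CUBIC))"
```

```text
time: 17.37
tool_pos: [587.2, -15.4, 26.8]
orientation: [0.003, 3.142, -0.0]
wrist_force: [0.3, -0.3, 0.2]
gripper_width: 0.1
grip_force: 0.1
time: 18.2
tool_pos: [607.1, -15.4, 26.7]
orientation: [-0.003, -3.141, -0.0]
wrist_force: [0.8, -0.2, -0.6]
gripper_width: -0.1
grip_force: 0.0
px [315. 188.] centre 561.0 -15.4 r 35.2 [534.  -42.8] [584.1  12.7]
[607.  -15.4  26.7]
```

View pics/w8c.png

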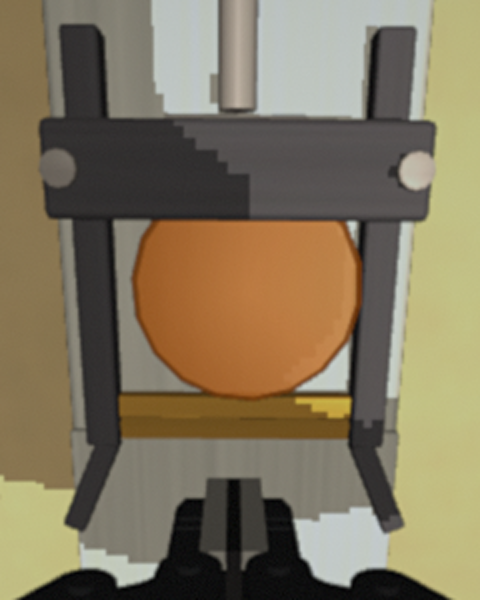

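Crop: the disc is past the lip with its rear edge near crop (248,398), against the far lip edge at row 392. Its front is under the bridge. I check by rays whether it has dropped.

```bash
python3 - <<'E'
from h import *
im,K,Rc,c=cam('wrist'); print(c.round(1))
m=np.zeros_like(im); m[112:215]=im[112:215]
col=cv2.cvtColor(im,cv2.COLOR_RGB2HSV)[185:205,324].tolist(); print(list(enumerate(col,185)))
for z in(30.5,35): print(z,[ray(K,Rc,c,(324,v),z).round(1)[0] for v in(198,199.5)])
print('lip',ray(K,Rc,c,(270,196.5),24.5).round(1))
for u in(266.5,380): print([ray(K,Rc,c,(u,140),z).round(1) for z in(30.5,35)])
print('wall inner',[ray(K,Rc,c,(u,165),28).round(1) for u in(256,381)])
E
```

```text
[531.6 -15.8 169. ]
[(185, [14, 176, 174]), (186, [14, 178, 173]), (187, [14, 176, 174]), (188, [14, 176, 172]), (189, [14, 173, 172]), (190, [14, 176, 172]), (191, [14, 180, 170]), (192, [14, 180, 170]), (193, [14, 180, 170]), (194, [14, 180, 169]), (195, [14, 183, 169]), (196, [14, 190, 164]), (197, [14, 199, 154]), (198, [14, 214, 131]), (199, [15, 226, 114]), (200, [16, 202, 116]), (201, [19, 185, 124]), (202, [19, 182, 125]), (203, [19, 185, 124]), (204, [19, 179, 124])]
30.5 [np.float64(574.1), np.float64(574.8)]
35 [np.float64(572.7), np.float64(573.4)]
lip [575.1 -38.4  24.5]
[array([547.2, -37.8,  30.5]), array([546.7, -37.1,  35. ])]
[array([547.3,  12.5,  30.5]), array([546.7,  11.6,  35. ])]
wall inner [array([558.9, -43.6,  28. ]), array([559. ,  14.2,  28. ])]
```

The disc's width only fits a low height and its rear is just beyond the lip edge, so it has dropped in, lying by the left wall. Return to contact, then feel in small steps.

```bash
python3 -m creep '[{"travel":[0.004,0,0],"twist":[0,0,0],"fingers":0},{"travel":[0.008,0,0],"twist":[0,0,0],"fingers":0},{"travel":[0.012,0,0],"twist":[0,0,0],"fingers":0},{"travel":[0.015,0,0],"twist":[0,0,0],"fingers":0},{"travel":[0.017,0,0],"twist":[0,0,0],"fingers":0},{"travel":[0.018,0,0],"twist":[0,0,0],"fingers":0},{"travel":[0.019,0,0],"twist":[0,0,0],"fingers":0},{"travel":[0.02,0,0],"twist":[0,0,0],"fingers":0},{"travel":[0.0204,0,0],"twist":[0,0,0],"fingers":0},{"travel":[0.0204,0,0],"twist":[0,0,0],"fingers":0}]'
```

```text
time: 19.13
tool_pos: [586.9, -15.3, 26.8]
orientation: [0.003, 3.141, -0.0]
wrist_force: [0.4, -0.5, -0.4]
gripper_width: 0.0
grip_force: 0.0
```

```bash
python3 -m creep '[{"travel":[0.0002,0,0],"twist":[0,0,0],"fingers":0},{"travel":[0.0004,0,0],"twist":[0,0,0],"fingers":0},{"travel":[0.0006,0,0],"twist":[0,0,0],"fingers":0},{"travel":[0.0008,0,0],"twist":[0,0,0],"fingers":0},{"travel":[0.001,0,0],"twist":[0,0,0],"fingers":0},{"travel":[0.0011,0,0],"twist":[0,0,0],"fingers":0},{"travel":[0.0012,0,0],"twist":[0,0,0],"fingers":0},{"travel":[0.0012,0,0],"twist":[0,0,0],"fingers":0},{"travel":[0.0012,0,0],"twist":[0,0,0],"fingers":0},{"travel":[0.0012,0,0],"twist":[0,0,0],"fingers":0}]'
```

```text
time: 19.97
tool_pos: [585.6, -15.3, 26.8]
orientation: [-0.003, -3.142, -0.0]
wrist_force: [-0.4, 0.2, 1.2]
gripper_width: 0.1
grip_force: 0.2
```

```bash
python3 -m creep '[{"travel":[0.0002,0,0],"twist":[0,0,0],"fingers":0},{"travel":[0.0004,0,0],"twist":[0,0,0],"fingers":0},{"travel":[0.0006,0,0],"twist":[0,0,0],"fingers":0},{"travel":[0.0008,0,0],"twist":[0,0,0],"fingers":0},{"travel":[0.001,0,0],"twist":[0,0,0],"fingers":0},{"travel":[0.0011,0,0],"twist":[0,0,0],"fingers":0},{"travel":[0.0012,0,0],"twist":[0,0,0],"fingers":0},{"travel":[0.0012,0,0],"twist":[0,0,0],"fingers":0},{"travel":[0.0012,0,0],"twist":[0,0,0],"fingers":0},{"travel":[0.0012,0,0],"twist":[0,0,0],"fingers":0}]'; python3 disc.py 31 pics/w9.png
```

```text
time: 20.8
tool_pos: [584.3, -15.3, 26.8]
orientation: [-0.003, -3.141, 0.0]
wrist_force: [0.1, 0.1, 0.4]
gripper_width: 0.2
grip_force: 0.1
px [309. 223.] centre 559.7 -15.6 r 34.6 [537.  -42.9] [582.4  12.6]
[584.4 -15.3  26.8]
```

```bash
python3 -m creep '[{"travel":[0.0002,0,0],"twist":[0,0,0],"fingers":0},{"travel":[0.0004,0,0],"twist":[0,0,0],"fingers":0},{"travel":[0.0006,0,0],"twist":[0,0,0],"fingers":0},{"travel":[0.0008,0,0],"twist":[0,0,0],"fingers":0},{"travel":[0.001,0,0],"twist":[0,0,0],"fingers":0},{"travel":[0.0011,0,0],"twist":[0,0,0],"fingers":0},{"travel":[0.0012,0,0],"twist":[0,0,0],"fingers":0},{"travel":[0.0012,0,0],"twist":[0,0,0],"fingers":0},{"travel":[0.0012,0,0],"twist":[0,0,0],"fingers":0},{"travel":[0.0012,0,0],"twist":[0,0,0],"fingers":0}]'
```

```text
time: 21.68
tool_pos: [583.4, -15.3, 26.9]
orientation: [0.003, 3.141, 0.0]
wrist_force: [2.5, -0.1, -0.9]
gripper_width: 0.2
grip_force: 0.9
```

```bash
python3 -m creep '[{"travel":[0.0002,0,0],"twist":[0,0,0],"fingers":0},{"travel":[0.0004,0,0],"twist":[0,0,0],"fingers":0},{"travel":[0.0006,0,0],"twist":[0,0,0],"fingers":0},{"travel":[0.0007,0,0],"twist":[0,0,0],"fingers":0},{"travel":[0.0008,0,0],"twist":[0,0,0],"fingers":0},{"travel":[0.0008,0,0],"twist":[0,0,0],"fingers":0},{"travel":[0.0008,0,0],"twist":[0,0,0],"fingers":0},{"travel":[0.0008,0,0],"twist":[0,0,0],"fingers":0},{"travel":[0.0008,0,0],"twist":[0,0,0],"fingers":0},{"travel":[0.0008,0,0],"twist":[0,0,0],"fingers":0}]'
```

```text
time: 22.52
tool_pos: [582.8, -15.4, 27.0]
orientation: [0.003, 3.141, 0.0]
wrist_force: [5.6, -0.6, 0.5]
gripper_width: 0.2
grip_force: 2.6
```

```bash
python3 -m creep '[{"travel":[0.0002,0,0],"twist":[0,0,0],"fingers":0},{"travel":[0.0004,0,0],"twist":[0,0,0],"fingers":0},{"travel":[0.0006,0,0],"twist":[0,0,0],"fingers":0},{"travel":[0.0008,0,0],"twist":[0,0,0],"fingers":0},{"travel":[0.0009,0,0],"twist":[0,0,0],"fingers":0},{"travel":[0.001,0,0],"twist":[0,0,0],"fingers":0},{"travel":[0.001,0,0],"twist":[0,0,0],"fingers":0},{"travel":[0.001,0,0],"twist":[0,0,0],"fingers":0},{"travel":[0.001,0,0],"twist":[0,0,0],"fingers":0},{"travel":[0.001,0,0],"twist":[0,0,0],"fingers":0}]'; python3 disc.py 31 pics/w10.png
python3 -c "
import cv2;a=cv2.imread('pics/w10.png');cv2.imwrite('pics/w10c.png',cv2.resize(a[0:300,200:440],None,fx=2,fy=2,interpolation=cv2.INTER_CUBIC))"
```

```text
time: 23.35
tool_pos: [582.6, -15.4, 27.3]
orientation: [0.003, 3.139, -0.0]
wrist_force: [6.8, 0.4, 1.0]
gripper_width: -0.0
grip_force: 3.4
px [323. 198.] centre 545.5 -12.5 r 25.6 [537.2 -37.8] [570.7  12.6]
[582.6 -15.4  27.3]
```

View pics/w10c.png

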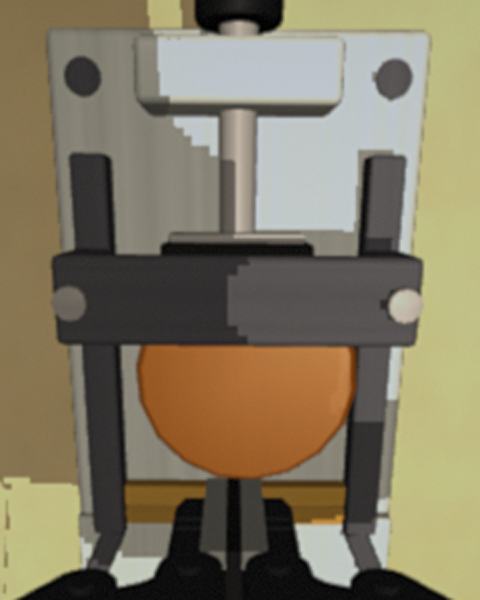

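The crop shows the disc between the walls with its rear at crop (240,478), touched by the fingertips. The stop's black rubber shows just beyond the bridge at rows 243–255. I check where the disc front and the rubber are before pressing on.

```bash
python3 - <<'E'
from h import *
im,K,Rc,c=cam('wrist'); o=manip.get_obs();print(c.round(1),o['tool_pos'],o['wrist_force'],o['wrist_torque'],R.from_rotvec(o['orientation']).as_matrix()[:,2].round(4))
for n,v,z in(('rubber far',121.5,32),('rubber near/bridge far top',127.5,32),('bridge far edge',127.5,51),('bridge near top?',172,43),('disc rear',239,30.5),('lip far',241,24.5),('plate end',15,22),('block near',55,20),('block near top',52,40)):
    print(n,ray(K,Rc,c,(318,v),z).round(1)[0])
E
```

```text
[506.8 -15.8 169.4] [582.58056225 -15.36007779  27.32756383] [ 7.07186784 -0.3856375   0.66550164] [-0.05692343 -1.41894666  0.02168782] [ 2.3e-03 -1.0e-04 -1.0e+00]
rubber far 514.8
rubber near/bridge far top 517.3
bridge far edge 515.9
bridge near top? 534.6
disc rear 570.9
lip far 574.8
plate end 471.6
block near 486.8
block near top 488.4
```

The disc front (≈518.9) agrees with the rubber face, so it is the stop. The measured face is ~57.5 beyond the lip. Continue pressing.

```bash
python3 -m creep '[{"travel":[0.0002,0,0.0001],"twist":[0,0,0],"fingers":0},{"travel":[0.0004,0,0.0002],"twist":[0,0,0],"fingers":0},{"travel":[0.0006,0,0.0003],"twist":[0,0,0],"fingers":0},{"travel":[0.0008,0,0.0004],"twist":[0,0,0],"fingers":0},{"travel":[0.0009,0,0.0004],"twist":[0,0,0],"fingers":0},{"travel":[0.001,0,0.0004],"twist":[0,0,0],"fingers":0},{"travel":[0.001,0,0.0004],"twist":[0,0,0],"fingers":0},{"travel":[0.001,0,0.0004],"twist":[0,0,0],"fingers":0},{"travel":[0.001,0,0.0004],"twist":[0,0,0],"fingers":0},{"travel":[0.001,0,0.0004],"twist":[0,0,0],"fingers":0}]'
```

```text
time: 24.28
tool_pos: [582.4, -15.4, 27.3]
orientation: [0.003, 3.138, -0.0]
wrist_force: [8.0, -0.1, 1.1]
gripper_width: 0.0
grip_force: 4.2
```

```bash
python3 -m creep '[{"travel":[0.0004,0,0.0001],"twist":[0,0,0],"fingers":0},{"travel":[0.0008,0,0.0002],"twist":[0,0,0],"fingers":0},{"travel":[0.0012,0,0.0003],"twist":[0,0,0],"fingers":0},{"travel":[0.0016,0,0.0003],"twist":[0,0,0],"fingers":0},{"travel":[0.0018,0,0.0003],"twist":[0,0,0],"fingers":0},{"travel":[0.002,0,0.0003],"twist":[0,0,0],"fingers":0},{"travel":[0.002,0,0.0003],"twist":[0,0,0],"fingers":0},{"travel":[0.002,0,0.0003],"twist":[0,0,0],"fingers":0},{"travel":[0.002,0,0.0003],"twist":[0,0,0],"fingers":0},{"travel":[0.002,0,0.0003],"twist":[0,0,0],"fingers":0}]'
```

```text
time: 25.12
tool_pos: [581.9, -15.4, 27.6]
orientation: [0.003, 3.135, -0.0]
wrist_force: [10.8, 0.0, 1.3]
gripper_width: -0.1
grip_force: 5.8
```

```bash
python3 -m creep '[{"travel":[0.0005,0,0.0001],"twist":[0,0,0],"fingers":0},{"travel":[0.001,0,0.0002],"twist":[0,0,0],"fingers":0},{"travel":[0.0015,0,0.0003],"twist":[0,0,0],"fingers":0},{"travel":[0.002,0,0.0004],"twist":[0,0,0],"fingers":0},{"travel":[0.0024,0,0.0005],"twist":[0,0,0],"fingers":0},{"travel":[0.0027,0,0.0006],"twist":[0,0,0],"fingers":0},{"travel":[0.0027,0,0.0006],"twist":[0,0,0],"fingers":0},{"travel":[0.0027,0,0.0006],"twist":[0,0,0],"fingers":0},{"travel":[0.0027,0,0.0006],"twist":[0,0,0],"fingers":0},{"travel":[0.0027,0,0.0006],"twist":[0,0,0],"fingers":0}]'
```

```text
time: 25.95
tool_pos: [581.2, -15.5, 28.0]
orientation: [0.003, 3.131, -0.0]
wrist_force: [16.6, -0.7, 0.5]
gripper_width: 0.3
grip_force: 7.9
```

```bash
python3 -m creep '[{"travel":[-0.0003,0,0],"twist":[0,0,0],"fingers":0},{"travel":[-0.0005,0,0],"twist":[0,0,0],"fingers":0},{"travel":[-0.0005,0,0],"twist":[0,0,0],"fingers":0},{"travel":[-0.0005,0,0],"twist":[0,0,0],"fingers":0},{"travel":[-0.0005,0,0],"twist":[0,0,0],"fingers":0},{"travel":[-0.0005,0,0],"twist":[0,0,0],"fingers":0},{"travel":[-0.0005,0,0],"twist":[0,0,0],"fingers":0},{"travel":[-0.0005,0,0],"twist":[0,0,0],"fingers":0},{"travel":[-0.0005,0,0],"twist":[0,0,0],"fingers":0},{"travel":[-0.0005,0,0],"twist":[0,0,0],"fingers":0}]'
```

```text
time: 26.78
tool_pos: [581.4, -15.4, 27.8]
orientation: [0.003, 3.131, -0.0]
wrist_force: [13.5, -0.3, 1.1]
gripper_width: 0.3
grip_force: 7.6
```

```bash
python3 -m creep '[{"travel":[0,0,0],"twist":[0,0,0],"fingers":0},{"travel":[0,0,0],"twist":[0,0,0],"fingers":0},{"travel":[0,0,0],"twist":[0,0,0],"fingers":0},{"travel":[0,0,0],"twist":[0,0,0],"fingers":0},{"travel":[0,0,0],"twist":[0,0,0],"fingers":0},{"travel":[0,0,0],"twist":[0,0,0],"fingers":0},{"travel":[0,0,0],"twist":[0,0,0],"fingers":0},{"travel":[0,0,0],"twist":[0,0,0],"fingers":0},{"travel":[0,0,0],"twist":[0,0,0],"fingers":0},{"travel":[0,0,0],"twist":[0,0,0],"fingers":0}]'
```

```text
time: 27.62
tool_pos: [581.4, -15.5, 27.8]
orientation: [0.003, 3.131, -0.0]
wrist_force: [14.4, 0.0, 1.8]
gripper_width: -0.1
grip_force: 7.6
```

Held ~14 N for 1.6 s. Now back away and rise.

```bash
python3 -m creep '[{"travel":[-0.003,0,0],"twist":[0,0,0],"fingers":0},{"travel":[-0.006,0,0],"twist":[0,0,0],"fingers":0},{"travel":[-0.01,0,0],"twist":[0,0,0],"fingers":0},{"travel":[-0.016,0,0],"twist":[0,0,0],"fingers":0},{"travel":[-0.022,0,-0.002],"twist":[0,0,0],"fingers":0},{"travel":[-0.028,0,-0.01],"twist":[0,0,0],"fingers":0},{"travel":[-0.03,0,-0.025],"twist":[0,0,0],"fingers":0},{"travel":[-0.03,0,-0.045],"twist":[0,0,0],"fingers":0},{"travel":[-0.03,0,-0.065],"twist":[0,0,0],"fingers":0},{"travel":[-0.03,0,-0.08],"twist":[0,0,0],"fingers":0}]'
python3 -m creep '[{"travel":[0.005,0,-0.01],"twist":[0,0,0],"fingers":0},{"travel":[0.01,0,-0.02],"twist":[0,0,0],"fingers":0},{"travel":[0.015,0,-0.03],"twist":[0,0,0],"fingers":0},{"travel":[0.02,0,-0.035],"twist":[0,0,0],"fingers":0},{"travel":[0.025,0,-0.038],"twist":[0,0,0],"fingers":0},{"travel":[0.028,0,-0.04],"twist":[0,0,0],"fingers":0},{"travel":[0.03,0,-0.04],"twist":[0,0,0],"fingers":0},{"travel":[0.03,0,-0.04],"twist":[0,0,0],"fingers":0},{"travel":[0.03,0,-0.04],"twist":[0,0,0],"fingers":0},{"travel":[0.03,0,-0.04],"twist":[0,0,0],"fingers":0}]'
python3 - <<'E'
from h import *
im,K,Rc,c=cam('wrist'); cv2.imwrite('pics/w11.png',im[...,::-1])
E
```

```text
time: 28.45
tool_pos: [606.2, -15.3, 106.6]
orientation: [-0.003, -3.141, -0.0]
wrist_force: [0.8, -1.4, 0.7]
gripper_width: -0.2
grip_force: 0.0
time: 29.28
tool_pos: [576.1, -15.3, 145.0]
orientation: [-0.003, -3.141, -0.0]
wrist_force: [0.2, 0.3, 0.2]
gripper_width: 0.2
grip_force: 0.0
```

View pics/w11.png

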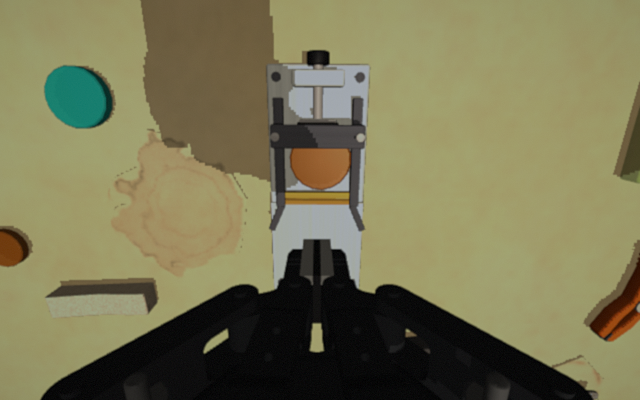

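The disc at (320,165) lies flat in the pocket beyond the lip (row 197), with a visible gap to the lip. The arm is clear and the bystanders are in place. Handing in.

```bash
python3 -c "
from plant import manip
print(manip.job_done())"
```

```text
the job is handed in; nothing more can be done
None
```

The job is handed in at about 29 s: the larger amber disc was laid on the landing, pushed over the lip into the pocket and held against the stop at about 14 N for 1.6 s (highest end-of-move reading 16.6 N), and the last view showed it lying flat in the pocket with the arm clear and no sign that a bystander had been touched.

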